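# Seat a brush-handle blank against the stop of a trimming jig

### The arm

A 6-joint arm with a two-finger parallel gripper is mounted at the origin on the work surface. World frame = base frame: x ahead of the robot, y to its left, z up, the work surface at z = 0. Lengths are in m, angles in rad, forces in N, time in s.
With the tool pointing down it reaches from about 0.25 to 0.725 m from the base axis. Payload 4 kg.
Tool frame: the origin (TCP) lies between the finger pads; the fingertips stand 8 mm ahead of it and the grasp point (between the pads) lies 11 mm behind it (bot.tip_reach is the distance from the TCP to the fingertips, in m); z points along the fingers, y is the line along which they close (so a half turn about z gives the same grasp; the last joint's range is limited). The gripper opens to 85 mm and grips with 20 to 120 N. Pads are 22 mm wide; open, the fingers measure 114 mm over their backs; the gripper's body (76 mm by 85 mm) begins 54 mm behind the grasp point. The pads swing forward as they close: fully open they stand 13 mm farther back than shut.
Start: joints at [-1.255, 0.241, 0.005, 1.335, 0, 1.571], TCP at [0.155, -0.475, 0.239] pointing down, gripper open.
Joint ranges: [-2.72, 2.72], [-1.05, 1.87], [-1.09, 1.28], [-1.99, 2.15], [-1.42, 1.44], [-3.14, 3.14]. Speed limits (rad/s): [2.79, 2.79, 3.14, 3.14, 3.14, 3.14].

### API

Orientations are given as a unit quaternion [x, y, z, w].
In Python, from workcell import bot gives the robot as it stands.
- The arm moves only by the tool move_arm, never from a script. Its argument "deltas" is a list of rows, each a list of 7 numbers: the opening, from 0 (shut) to 1 (fully open), then the shift along the tool's x, y, z in mm, then the turn, a rotation vector about the tool's x, y, z in degrees. In form: [[gripper, tx, ty, tz, ax, ay, az], ...]. A call has 1 to 10 rows; each row shifts and turns the commanded pose from where the row before left it, along the tool's axes as they then stand; what a row does not reach is not made up. A row lasts 1/12 s, in which the tool goes at most 41.7 mm and 7.16 degrees, less where a joint would pass 70% of its speed; a pose out of reach is approached as far as the arm can. A call is refused whole if a number of a shift passes 41.7 or a number of a turn 7.16, either way. A call with a gripper value outside its range is refused whole. The fingers move at their own pace and stop on an object; the grip force is fixed at half the most. Time passes only in rows, so rows that do not move let the fingers close. It gives the time, the measured TCP pose, the force, the opening and the grip force at its end, in the units of the state.
- bot.get_obs(): the state, without advancing time (a new reading comes with each control period).
- bot.camera(name): name is "side" or "top"; returns the picture (384x512x3 uint8, blue, green, red); there is no depth.
- bot.calibration(name): a dict with "K" (3x3 intrinsics, pixels), "dist_coeffs" ([k1, k2, p1, p2, k3] as OpenCV has them; the pictures are not rectified), "position" and "orientation" of the camera in the world. Camera axes: x right, y down, z forward; pixel columns grow to the right and rows downward; lengths in m; the calibration is good to about 2 mm. A picture is of the moment at which its call begins. calibration takes no time and is no camera call.
- bot.job_done(): hands the job in; it is judged then, once.
Trained networks look in the newest picture that a camera, given by its name, has taken for a name from the list of things; names that differ only in an ending like _2 or _b are one class to them, and where a whole thing is asked for, a point or a joint stands for the part that bears it (a point fixed in the world has none). Each returns a list of dicts, best first, with "conf" (0 to 1); they miss things now and then, are a little off and sometimes report something else, mostly with a low value. They report only what shows in the picture. A call takes as long as a camera call. They do not tell look-alikes from the thing itself.
- bot.outline_of(query, camera): "pixels" (384x512 bool, what is visible of it) and "rect" ([left, top, width, height] in pixels, round what is visible of it).
The state is a dict: "clock": time; "joint_pos": joint angles; "joint_vel": joint speeds; "tau": joint torques, N m; "eef_pos": TCP position; "tool_rot": TCP orientation; "ft_force": force on the tool from outside, world axes, zero at the start; "ft_torque": the same for the moment, N m; "grip_width": finger opening in m; "grasp_force": force on a finger pad.
Only numpy, scipy, OpenCV 4.12 (cv2) and the standard library are available. Lean on these libraries where they do the work, as an engineer would, in place of code of your own. Each camera call takes 0.05 s, during which the arm holds its last target. There are 200 camera calls.

### The job

Take the long thick handle blank from the notched rack, lay it in the open end of the trimming jig's V-groove, and slide it along under the sprung hold-down shoe until its end is fully home against the disc of the stop; keep it pressed lightly there for about half a second so it is surely seated, then let go. The stop is only pinched in place, so feel for it gently, without striking, forcing or shifting it, and leave the other two blanks as they lie.

Things in the scene. Friction and masses are not known exactly. Their poses are not given: they have to be found in the camera images.
- blank_long: The blank to load: a dark turned hardwood rod, 150 mm long, 30 mm in diameter, about 0.1 kg, the only one both long and thick. Origin: on its axis, mid-length; x runs along the rod. Both ends alike (either may go first): flat face 24 mm across, rounded shoulder, full diameter from 15 mm on. Starts in one of the rack's three places, its axis level and 37 mm above the table.
- blank_short: Another blank of the same wood, 110 mm long, 30 mm in diameter, in the rack. Leave it. Origin: on its axis, mid-length; x along the rod.
- blank_thin: Another blank of the same wood, 150 mm long but only 20 mm in diameter, in the rack. Leave it. Origin: on its axis, mid-length; x along the rod.
- rack: Fixed low wooden rack with three places 85 mm apart along its y; the blanks lie along its x, each in V-notches of two cross rails 12 mm thick and 84 mm apart, tops 32 mm above the table; between the rails, under a blank's middle, it is free down to the 6 mm base board (130 x 230 mm). Origin: centre of its underside, on the table.
- jig: Fixed trimming jig: wooden base board 420 x 110 x 18 mm, long way along x, carrying a steel V-groove along x from x = -190 mm (open end) to +125 mm, a hold-down shoe over it and a stop at its +x end. Work is pushed in +x. Nothing beside the groove rises above the base board but the hold-down post, save an offcut lying there, 14 mm thick. Origin: centre of the base's underside, on the table.
- groove (a point): Point above the jig's origin on the axis where the 30 mm blank lies when down in the groove, 71 mm above the table; axes as the jig's. The groove is a 90 degree V of steel angle, legs 18 mm: bottom of the V 50 mm, leg edges 63 mm above the table, 30 mm wide overall (the blank's width), so fingers can straddle it. A 2 mm saw kerf crosses it at jig x = -20 mm.
- shoe (a point): Lowest point of the hold-down shoe at rest, over the groove at jig x = +30 mm: a leather-soled cylinder 28 mm thick that does not turn, on a sprung arm from a post at the jig's -y side, top about 115 mm above the table. It hangs 2.5 mm below the top of a blank in the groove; the nose lifts it. Pushing takes under 2 N before it, up to 11 N as the nose goes under, then steadily some 4 to 8 N.
- stop: The stop: a steel rod 12 mm thick on the groove axis, pinched in the tail block at the jig's +x end; about 16 N shifts it. A fine screw in its front end carries a steel disc 24 mm across, 6 mm thick, whose front face is the stop: it stands 10 to 22 mm ahead (-x) of the rod's front end, set differently each time. Origin: centre of the rod's front end, at jig x = 85 to 120 mm; axes as the jig's.
There are look-alikes about, which are no part of the job. Leave any blue or red look-alike of the blank_long alone.

How it is judged:
On the way, in this order (a step that is already met when the one before it is completed fails the run):
1. the long thick blank lies down in the groove, well short of the stop (x of blank_long in the frame of stop between -0.3 and -0.115 m and y of blank_long in the frame of groove between -0.003 and 0.003 m and z of blank_long in the frame of groove below 0.003 m and angle between the x axis of blank_long and the x axis of jig, either way round below 0.06 rad), for 0.2 s.
2. the blank's end bears lightly on the stop (over 1 N) for 0.3 s (contact force between blank_long and stop above 1 N), for 0.3 s.
At the end, for the whole second after the job is handed in: The long thick blank lies at rest, let go, down in the groove under the shoe, its axis within 2.5 mm and 0.04 rad of the groove's, with no more than 1.5 mm between its end and the stop's disc, and the stop within 2 mm of where it was set (distance between blank_long and spindle_c0 below 0.0795 m and y of blank_long in the frame of groove between -0.0025 and 0.0025 m and z of blank_long in the frame of groove below 0.0025 m and angle between the x axis of blank_long and the x axis of jig, either way round below 0.04 rad and distance of stop from where it was at the start of the episode below 0.002 m and linear speed of blank_long below 0.01 m/s); the robot touches nothing.
It fails at once if the stop is shifted by more than 2 mm (distance of stop from where it was at the start of the episode above 0.002 m).
It fails at once if the blank is driven against the stop with more than 12 N (contact force between blank_long and stop above 12 N).
It fails at once if the short blank is moved by more than 15 mm (distance of blank_short from where it was at the start of the episode above 0.015 m).
It fails at once if the thin blank is moved by more than 15 mm (distance of blank_thin from where it was at the start of the episode above 0.015 m).
It also fails if it takes over 72 s, if anything falls off the work surface, if the arm or the gripper's body presses on something with over 40 N, if the wrist force passes 120 N, or if a joint passes its speed limit or range.

## Working session

There is one attempt and no reset: what is moved stays moved. The work goes in short steps, Python scripts to look and compute and a tool call to move; the robot and the scene stay as the last step left them, time stands still between calls to the robot, and variables do not carry over. Pictures are saved under pics/ and viewed, at most 10 in all, crops included, and the job is handed in when it is done.

Besides the shell and the picture viewer there is one more tool, called after ">>>" in YAML: its name, and indented under it one key for each argument. move_arm: Moves the arm, as the interface text tells. Its arguments: {"type":"object","properties":{"deltas":{"type":"array","items":{"type":"array","items":{"type":"number"}}}},"required":["deltas"]}

```bash
ls; mkdir -p pics
python3 - <<'E'
from workcell import bot
import cv2,numpy as np
for c in("top","side"):
    im=bot.camera(c);cv2.imwrite(f"pics/{c}0.png",im)
    k=bot.calibration(c);print(c,np.round(k["K"],1).tolist(),k["dist_coeffs"],k["position"],k["orientation"])
    for q in("blank_long","blank_short","blank_thin","rack","jig","shoe","stop"):
        print(q,[(round(d["conf"],2),d["rect"]) for d in bot.outline_of(q,c)])
o=bot.get_obs();print(o["eef_pos"],o["tool_rot"],o["clock"],o["ft_force"])
E
```

```text
pics
top [[466.1, 0.0, 263.7], [0.0, 466.1, 193.9], [0.0, 0.0, 1.0]] [-0.08256656  0.          0.          0.          0.        ] [0.36691213 0.00139212 1.2078098 ] [ 0.70905712 -0.70358454  0.02450732 -0.04007727]
blank_long [(0.94, [345.1, 213.3, 50.0, 44.4]), (0.74, [164.8, 154.9, 22.8, 57.3]), (0.7, [251.0, 208.0, 23.5, 59.7]), (0.55, [155.2, 235.3, 32.6, 59.7])]
blank_short [(0.78, [137.2, 156.3, 17.5, 40.4])]
blank_thin [(0.78, [205.5, 157.3, 18.7, 57.8])]
rack [(0.67, [135.6, 150.2, 94.7, 64.6])]
jig [(0.95, [266.0, 132.7, 176.5, 57.9])]
shoe [(0.77, [271.7, 130.2, 171.3, 61.0])]
stop [(0.51, [386.8, 158.6, 55.8, 8.9])]
side [[495.7, 0.0, 261.7], [0.0, 495.7, 189.7], [0.0, 0.0, 1.0]] [-0.01244864  0.          0.          0.          0.        ] [0.19183899 0.74679544 0.91112768] [-0.14288293  0.9210665  -0.35725809  0.0598969 ]
blank_long [(0.89, [299.9, 120.5, 28.1, 42.7]), (0.84, [255.3, 301.5, 75.6, 22.7]), (0.84, [259.7, 200.8, 64.9, 31.0]), (0.56, [166.7, 250.8, 66.5, 39.5])]
blank_short [(0.66, [150.2, 283.6, 48.7, 37.8])]
blank_thin [(0.85, [186.3, 224.7, 66.0, 33.2])]
rack [(0.95, [140.7, 231.4, 108.8, 103.7]), (0.69, [150.0, 283.5, 49.7, 37.3])]
jig [(0.92, [188.2, 71.9, 95.5, 125.0])]
shoe [(0.23, [164.2, 251.2, 68.3, 41.6])]
stop [(0.58, [253.7, 92.7, 7.3, 15.9])]
[ 0.15526908 -0.47526851  0.23932287] [ 9.87561140e-01  1.57235472e-01 -1.70771720e-05 -3.16796806e-06] 0.8 [ 0.06072305  0.3313612  -0.49185837]
```

Run:
```python
import cv2
im=cv2.imread("pics/top0.png");c=im[120:310,120:460];cv2.imwrite("pics/top0c.png",cv2.resize(c,(800,447),interpolation=cv2.INTER_CUBIC))
im=cv2.imread("pics/side0.png");c=im[50:350,110:370];cv2.imwrite("pics/side0c.png",cv2.resize(c,(520,600),interpolation=cv2.INTER_CUBIC))
```

```text
(no output)
```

View pics/top0c.png

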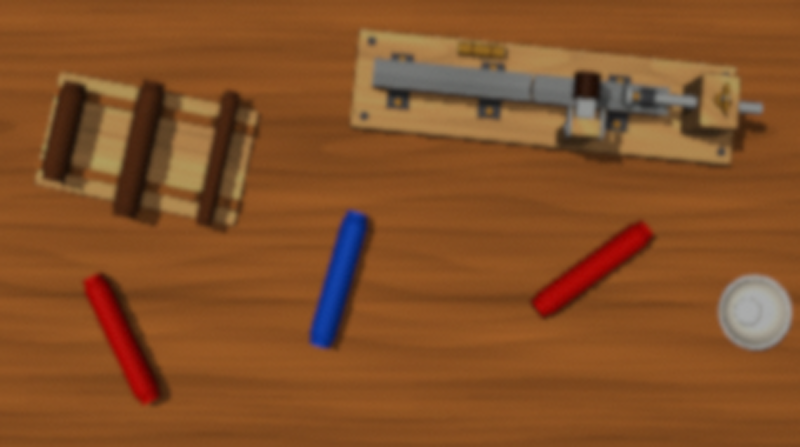

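View pics/side0c.png

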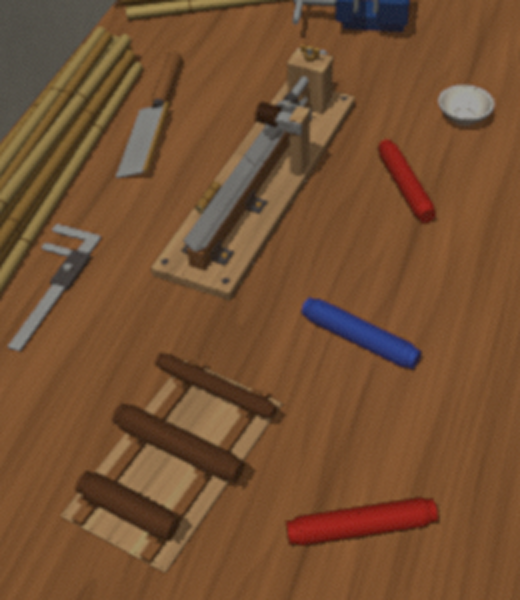

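Candidates in the top image: dark rods in the rack at (146,177) (short, thick), (178,183) (long, thick) and (214,187) (long, thin), plus red (172,265), blue (264,238) and red (372,235). I choose the middle rack rod at (178,183). I'll check it in a crop and measure.

```bash
cat > h.py <<'E'
from workcell import bot
import cv2,numpy as np
from scipy.spatial.transform import Rotation as R
def px2w(c,p,z):
    k=bot.calibration(c);u=cv2.undistortPoints(np.array(p,float).reshape(-1,1,2),np.array(k["K"]),np.array(k["dist_coeffs"]))[:,0]
    d=R.from_quat(k["orientation"]).apply(np.c_[u,np.ones(len(u))]);o=np.array(k["position"])
    z=np.broadcast_to(z,len(u));return o+d*((z-o[2])/d[:,2])[:,None]
def w2px(c,P):
    k=bot.calibration(c);r=R.from_quat(k["orientation"]).inv();P=np.atleast_2d(P)
    return cv2.projectPoints(P,r.as_rotvec(),-r.apply(k["position"]),np.array(k["K"]),np.array(k["dist_coeffs"]))[0][:,0]
def rect(m,c,z):
    p=np.argwhere(m)[:,::-1]; w=px2w(c,p,z)[:,:2]
    (cx,cy),(a,b),t=cv2.minAreaRect((w*1000).astype(np.float32))
    if a<b:a,b,t=b,a,t+90
    return np.round([cx,cy,a,b,(t+90)%180-90],1)
E
python3 - <<'E'
from h import *
out={}
for c in("top","side"):
    im=bot.camera(c)
    for q in("blank_long","blank_short","blank_thin"):
        for d in bot.outline_of(q,c): print(c,q,round(d["conf"],2),rect(d["pixels"],c,.037 if q!="blank_thin" else .03))
    for d in bot.outline_of("jig",c)[:1]: print(c,"jig z18",rect(d["pixels"],c,.018))
    for d in bot.outline_of("stop",c)[:2]: print(c,"stop z71",d["conf"],rect(d["pixels"],c,.071))
im=cv2.imread("pics/top0.png")
a=cv2.resize(im[125:200,260:450],(800,316),interpolation=cv2.INTER_CUBIC)
b=cv2.resize(im[145:220,125:240],(420,274),interpolation=cv2.INTER_CUBIC)
o=np.zeros((590,800,3),np.uint8);o[:316]=a;o[316:590,:420]=b
s=cv2.imread("pics/side0.png")[65:200,180:290];o[316:590,450:450+223]=cv2.resize(s,(223,274),interpolation=cv2.INTER_CUBIC)
cv2.imwrite("pics/c1.png",o)
E
```

```text
top blank_long 0.92 [ 375.6 -243.3  151.    31.6  -54.2]
top blank_long 0.88 [298.5 258.1 149.5  34.   28.2]
top blank_long 0.78 [502.  244.7 151.3  29.5 -11. ]
top blank_long 0.61 [363.4  29.  149.9  31.  -15.7]
top blank_long 0.25 [518.5 327.2 107.5  32.3 -12.4]
top blank_short 0.89 [518.2 327.  110.8  33.  -12.3]
top blank_thin 0.91 [493.2 161.4 149.6  22.1 -11.3]
top jig z18 [ 561.9 -208.4  449.6  114.5   84.6]
top stop z71 0.71 [ 547.7 -343.3  146.2   19.8   82.4]
side blank_long 0.81 [501.7 243.4 159.9  33.7 -10.4]
side blank_long 0.59 [359.2  44.3 149.6  37.1 -16.4]
side blank_long 0.59 [ 372.5 -224.   165.4   31.4  -54.9]
side blank_long 0.56 [292.  274.  149.   32.8  27. ]
side blank_short 0.76 [520.1 327.3 122.   33.2  -9.8]
side blank_thin 0.63 [493.4 158.5 156.7  26.5 -11.4]
side jig z18 [ 561.3 -235.6  528.3  125.6   86.9]
side stop z71 0.64 [ 549.5 -348.7  150.8   20.    82.3]
side stop z71 0.18 [507.2 343.4 114.1  30.5 -11.4]
```

View pics/c1.png

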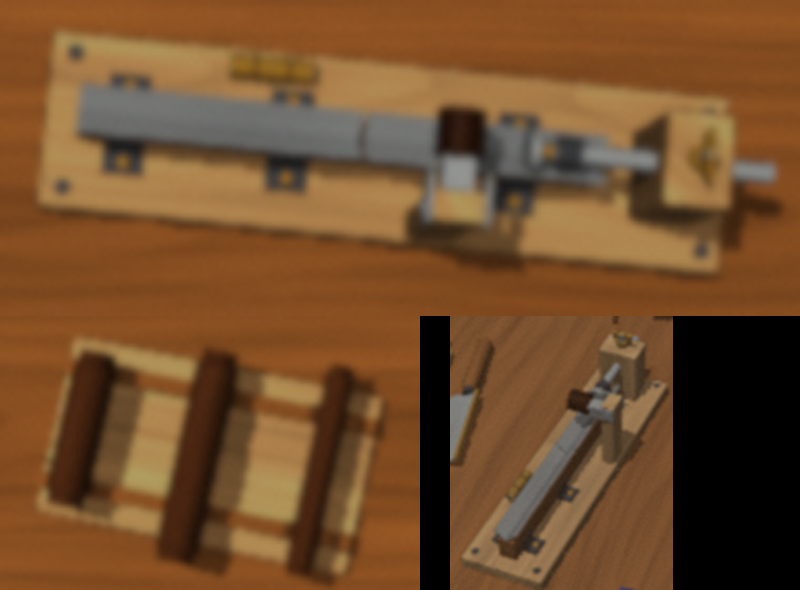

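The crop confirms the middle rod is the long thick blank: 151 x 30 mm at (502, 244) mm. The disc is at about crop (545,150) and the rod front at about (583,155). Next I'll work out the jig pose.

Run:
```python
from h import *
f=lambda P:np.array(P)/4.211+[260-.4,125-.4]
c=px2w("top",f([(57,33),(40,208),(717,272),(727,98)]),.018)[:,:2]*1000
print(c.round(1), c.mean(0), [np.linalg.norm(c[i]-c[i-1]) for i in range(4)])
x=(c[2]+c[3]-c[0]-c[1]);print("jig ang corners",np.degrees(np.arctan2(x[1],x[0])))
g=px2w("top",f([(80,86),(78,137),(360,117),(360,160)]),.063)[:,:2]*1000
print("groove edges",g.round(1))
# automatic groove edges: gray (low saturation) mask
im=cv2.imread("pics/top0.png");hsv=cv2.cvtColor(im,cv2.COLOR_BGR2HSV)
m=np.zeros(im.shape[:2],np.uint8);s=(hsv[...,1]<60)&(hsv[...,2]>80)
m[143:165,277:358]=s[143:165,277:358]
n,l,st,_=cv2.connectedComponentsWithStats(m);b=l==1+np.argmax(st[1:,4])
print("groove z63",rect(b,"top",.063))
s2=np.zeros_like(b)
o=cv2.resize(im[140:180,370:450],(800,400),interpolation=cv2.INTER_CUBIC)
cv2.imwrite("pics/c2.png",o)
```

```text
[[ 636.3    5.1]
 [ 527.3   14.7]
 [ 490.8 -399.6]
 [ 598.8 -408.8]] [ 563.3175505  -197.12485364] [np.float64(415.5281774367384), np.float64(109.41543707889039), np.float64(415.90419844151285), np.float64(108.37821754143616)]
jig ang corners -95.10462122683494
groove edges [[ 594.2   -8.9]
 [ 563.6   -7.9]
 [ 576.7 -174.3]
 [ 551.  -174.1]]
groove z63 [ 572.8 -107.3  197.2   33.9   83.5]
```

View pics/c2.png

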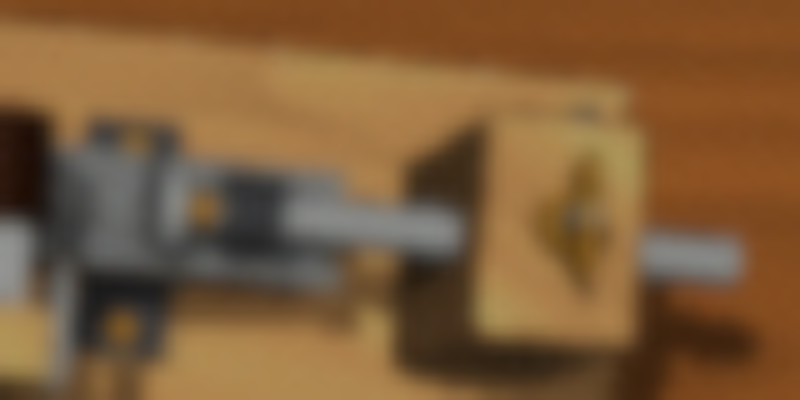

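>>> move_arm:
  deltas:
    - [1,25,-26,0,0,0,0]
    - [1,25,-26,0,0,0,0]
    - [1,25,-26,0,0,0,0]
    - [1,25,-26,0,0,0,0]
    - [1,25,-26,0,0,0,0]
    - [1,25,-26,0,0,0,0]
    - [1,25,-26,0,0,0,0]
    - [1,25,-26,0,0,0,0]
    - [1,25,-26,0,0,0,0]
    - [1,25,-26,0,0,0,0]

```text
clock: 2.23
eef_pos: [0.3126, -0.1489, 0.2397]
tool_rot: [0.988, 0.157, 0.001, 0.0]
ft_force: [1.2, -0.4, -0.9]
grip_width: 0.0857
grasp_force: 0.0
```

>>> move_arm:
  deltas:
    - [1,25,-26,0,0,0,0]
    - [1,25,-26,0,0,0,0]
    - [1,25,-26,0,0,0,0]
    - [1,25,-26,0,0,0,0]
    - [1,25,-26,0,0,0,0]
    - [1,25,-26,0,0,0,0]
    - [1,25,-26,0,0,0,0]
    - [1,25,-26,0,0,0,0]
    - [1,25,-26,0,0,0,0]
    - [1,25,-26,0,0,0,0]

```text
clock: 3.07
eef_pos: [0.4725, 0.1674, 0.2393]
tool_rot: [0.986, 0.167, -0.001, -0.005]
ft_force: [1.1, -0.1, 0.9]
grip_width: 0.0858
grasp_force: 0.0
```

>>> move_arm:
  deltas:
    - [1,0,0,0,0,0,7]
    - [1,0,0,0,0,0,7]
    - [1,0,0,0,0,0,7]
    - [1,0,0,0,0,0,7]
    - [1,0,0,0,0,0,1]

```text
clock: 3.48
eef_pos: [0.4894, 0.0311, 0.239]
tool_rot: [0.998, -0.001, -0.014, -0.054]
ft_force: [-0.6, 0.5, -0.7]
grip_width: 0.0851
grasp_force: 0.0
```

```bash
cat >> h.py <<'E'
def go(x,y,z,yaw):
    o=bot.get_obs();r=R.from_quat(o["tool_rot"])
    t=R.from_euler("z",yaw,degrees=True)*R.from_euler("x",180,degrees=True)
    d=r.inv().apply(np.array([x,y,z])-np.array(o["eef_pos"])*1000)
    print("pos",np.round(np.array(o["eef_pos"])*1000,1),"tool delta mm",d.round(1),"turn after",np.degrees((r.inv()*t).as_rotvec()).round(1),"delta if turned first",t.inv().apply(np.array([x,y,z])-np.array(o["eef_pos"])*1000).round(1),"F",np.round(o["ft_force"],1),"w",o["grip_width"],"tip",bot.tip_reach,"t",o["clock"])
E
python3 -c "
from h import *
go(502,244,120,-11);print(np.degrees(R.from_quat(bot.get_obs()['tool_rot']).as_matrix()[:,0]))"
```

```text
pos [489.4  31.1 239. ] tool delta mm [  15.6 -198.8  141. ] turn after [-6.   2.1 10.9] delta if turned first [ -28.3 -211.4  119. ] F [-0.6  0.5 -0.7] w 0.08511897353993136 tip 0.008 t 3.4833
[ 5.72745197e+01 -4.75184027e-02 -1.55996440e+00]
```

>>> move_arm:
  deltas:
    - [1,0,0,0,0,0,0]
    - [1,0,0,0,0,0,0]
    - [1,0,0,0,0,0,0]

```text
clock: 3.73
eef_pos: [0.4891, 0.0363, 0.2394]
tool_rot: [0.998, 0.004, -0.013, -0.055]
ft_force: [0.0, -0.1, -0.2]
grip_width: 0.0853
grasp_force: 0.0
```

```bash
python3 -c "
from h import *
go(502,244,120,-11);print(np.round(bot.get_obs()['joint_pos'],3),np.round(bot.get_obs()['joint_vel'],3))"
```

```text
pos [489.1  36.3 239.4] tool delta mm [  17.8 -193.2  141.1] turn after [-6.1  2.1 11.4] delta if turned first [ -27.  -206.3  119.4] F [ 0.  -0.1 -0.2] w 0.08528860830356133 tip 0.008 t 3.7333
[8.000e-03 2.410e-01 1.000e-03 1.357e+00 1.100e-01 3.141e+00] [ 0.016 -0.001 -0.001 -0.001 -0.001 -0.001]
```

Turning that way ran joint 6 to its limit. I'll turn the other way, to yaw 169°.

>>> move_arm:
  deltas:
    - [1,0,0,0,0,0,-7]
    - [1,0,0,0,0,0,-7]
    - [1,0,0,0,0,0,-7]
    - [1,0,0,0,0,0,-7]
    - [1,0,0,0,0,0,-7]
    - [1,0,0,0,0,0,-7]
    - [1,0,0,0,0,0,-7]
    - [1,0,0,0,0,0,-7]
    - [1,0,0,0,0,0,-7]
    - [1,0,0,0,0,0,-7]

```text
clock: 4.57
eef_pos: [0.4891, 0.0372, 0.2395]
tool_rot: [0.813, 0.579, 0.021, -0.053]
ft_force: [0.1, 0.7, 0.2]
grip_width: 0.0858
grasp_force: 0.0
```

>>> move_arm:
  deltas:
    - [1,0,0,0,0,0,-7]
    - [1,0,0,0,0,0,-7]
    - [1,0,0,0,0,0,-7]
    - [1,0,0,0,0,0,-7]
    - [1,0,0,0,0,0,-7]
    - [1,0,0,0,0,0,-7]
    - [1,0,0,0,0,0,-7]
    - [1,0,0,0,0,0,-7]
    - [1,0,0,0,0,0,-7]
    - [1,0,0,0,0,0,-7]

```text
clock: 5.4
eef_pos: [0.4891, 0.0372, 0.2395]
tool_rot: [0.334, 0.941, 0.047, -0.031]
ft_force: [0.7, -0.5, 0.4]
grip_width: 0.0856
grasp_force: 0.0
```

```bash
python3 -c "
from h import *
go(502,244,120,169);print(np.round(bot.get_obs()['joint_pos'],3),np.round(bot.get_obs()['joint_vel'],3))"
```

```text
pos [489.1  37.2 239.5] tool delta mm [108.7 159.7 141. ] turn after [  5.1  -4.1 -28.1] delta if turned first [ 26.8 205.4 119.5] F [ 0.7 -0.5  0.4] w 0.08564345069955667 tip 0.008 t 5.4
[1.000e-02 2.410e-01 1.000e-03 1.357e+00 1.100e-01 6.910e-01] [-0.000e+00 -0.000e+00  2.000e-03  1.000e-03 -1.000e-03 -1.449e+00]
```

>>> move_arm:
  deltas:
    - [1,0,0,0,1,-0.8,-5.6]
    - [1,0,0,0,1,-0.8,-5.6]
    - [1,0,0,0,1,-0.8,-5.6]
    - [1,0,0,0,1,-0.8,-5.6]
    - [1,0,0,0,1,-0.8,-5.6]

```text
clock: 5.82
eef_pos: [0.4892, 0.0372, 0.2395]
tool_rot: [0.097, 0.995, 0.001, -0.001]
ft_force: [-1.5, 0.1, -0.0]
grip_width: 0.085
grasp_force: 0.0
```

>>> move_arm:
  deltas:
    - [1,3.3,25.7,14.9,0,0,0]
    - [1,3.3,25.7,14.9,0,0,0]
    - [1,3.3,25.7,14.9,0,0,0]
    - [1,3.3,25.7,14.9,0,0,0]
    - [1,3.3,25.7,14.9,0,0,0]
    - [1,3.3,25.7,14.9,0,0,0]
    - [1,3.3,25.7,14.9,0,0,0]
    - [1,3.3,25.7,14.9,0,0,0]
    - [1,0,0,0,0,0,0]

```text
clock: 6.57
eef_pos: [0.5022, 0.2477, 0.1174]
tool_rot: [0.097, 0.995, 0.001, -0.003]
ft_force: [-0.6, -0.6, -0.5]
grip_width: 0.0854
grasp_force: 0.0
```

```bash
python3 -c "
from h import *
go(502,244,42,169);print(np.round(bot.get_obs()['joint_pos'],3))
im=bot.camera('side');cv2.imwrite('pics/s1.png',im)
for d in bot.outline_of('blank_long','side'): print(d['conf'],rect(d['pixels'],'side',.037))
cv2.imwrite('pics/s1c.png',cv2.resize(im[170:350,110:310],(660,594),interpolation=cv2.INTER_CUBIC))"
```

```text
pos [502.2 247.7 117.4] tool delta mm [-0.9 -3.8 75.4] turn after [ 0.1 -0.3 -0.2] delta if turned first [-0.5 -3.7 75.4] F [-0.6 -0.6 -0.5] w 0.08536394962720595 tip 0.008 t 6.5667
[ 0.456  0.44  -0.037  1.098  0.005  0.651]
0.94 [ 372.2 -223.   163.3   31.3  -52. ]
0.93 [359.7  44.1 151.5  35.9 -15.7]
0.72 [291.1 274.7 149.3  34.8  27.3]
0.55 [491.4 245.8 140.   34.7 -11.3]
```

View pics/s1c.png

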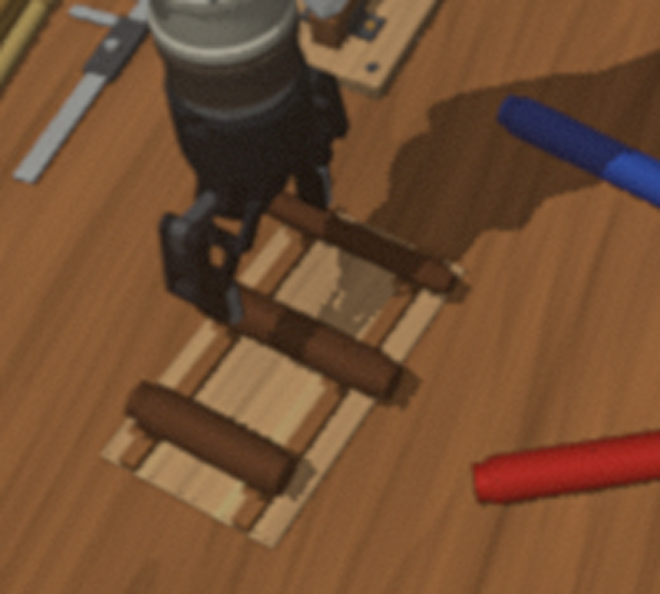

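The gripper straddles the middle rod (crop ~(310,340)), with both neighbours clear. Descending to grip.

>>> move_arm:
  deltas:
    - [1,-0.5,-1.9,20,0,0,0]
    - [1,-0.5,-1.9,20,0,0,0]
    - [1,0,0,20,0,0,0]
    - [1,0,0,14,0,0,0]
    - [1,0,0,6,0,0,0]
    - [1,0,0,0,0,0,0]

```text
clock: 7.17
eef_pos: [0.5037, 0.2379, 0.0398]
tool_rot: [0.101, 0.995, 0.0, -0.002]
ft_force: [-0.2, 0.2, -0.1]
grip_width: 0.0854
grasp_force: 0.0
```

>>> move_arm:
  deltas:
    - [0,0,0,0,0,0,0]
    - [0,0,0,0,0,0,0]
    - [0,0,0,0,0,0,0]
    - [0,0,0,0,0,0,0]
    - [0,0,0,0,0,0,0]
    - [0,0,0,0,0,0,0]
    - [0,0,0,0,0,0,0]
    - [0,0,0,0,0,0,0]

```text
clock: 7.83
eef_pos: [0.5067, 0.2431, 0.043]
tool_rot: [0.1, 0.995, 0.006, 0.001]
ft_force: [-0.7, 8.9, 3.4]
grip_width: 0.0271
grasp_force: 59.4
```

The grip is on the rod's upper half (27 mm wide, and the gripper was pushed up 3 mm). I'll open, recentre, go deeper and regrip.

>>> move_arm:
  deltas:
    - [1,0,0,0,0,0,0]
    - [1,0,0,0,0,0,0]
    - [1,0,0,0,0,0,0]
    - [1,0,0,0,0,0,0]
    - [1,0,0,0,0,0,0]
    - [1,0,0,0,0,0,0]

```text
clock: 8.33
eef_pos: [0.5045, 0.2382, 0.0403]
tool_rot: [0.102, 0.995, 0.001, -0.001]
ft_force: [0.0, -0.5, 0.7]
grip_width: 0.0851
grasp_force: 0.0
```

```bash
python3 -c "
from h import *
bot.camera('top');go(502,244,29,169)
for c in('top','side'):
  bot.camera(c)
  for q in('blank_long','blank_thin','blank_short'):
    for d in bot.outline_of(q,c): print(c,q,round(d['conf'],2),rect(d['pixels'],c,.037))
"
```

```text
pos [504.6 238.3  40.3] tool delta mm [ 3.6  5.1 11.3] turn after [ 0.1 -0.2 -0.7] delta if turned first [ 3.6  5.1 11.3] F [ 0.3 -0.3  0.5] w 0.08552502397474815 tip 0.008 t 8.3833
top blank_long 0.73 [ 374.7 -241.6  150.    30.9  -54.6]
top blank_long 0.63 [363.8  27.4 146.8  30.1 -14.7]
top blank_long 0.46 [522.5 233.7 110.9  26.7  -2. ]
top blank_thin 0.69 [492.2 159.6 143.7  19.2 -12.9]
top blank_short 0.46 [ 558.8 -206.1  445.   114.    84.3]
side blank_long 0.88 [292.4 273.6 149.4  33.8  27.9]
side blank_long 0.79 [360.1  43.6 150.6  39.  -15.7]
side blank_long 0.71 [ 371.9 -225.3  168.4   32.6  -53.8]
side blank_long 0.65 [502.4 243.6 158.9  34.5 -12. ]
side blank_thin 0.79 [457.7 169.6  87.5  24.2  -9.8]
side blank_short 0.87 [519.8 327.3 118.2  31.4 -10.4]
```

>>> move_arm:
  deltas:
    - [1,1.8,2.6,0,0,0,-0.7]
    - [1,1.8,2.5,0,0,0,0]
    - [1,0,0,5,0,0,0]
    - [1,0,0,5,0,0,0]
    - [1,0,0,0,0,0,0]
    - [0,0,0,0,0,0,0]
    - [0,0,0,0,0,0,0]
    - [0,0,0,0,0,0,0]
    - [0,0,0,0,0,0,0]
    - [0,0,0,0,0,0,0]

```text
clock: 9.62
eef_pos: [0.5024, 0.2443, 0.031]
tool_rot: [0.095, 0.995, 0.001, -0.001]
ft_force: [-0.2, -0.9, 2.8]
grip_width: 0.0282
grasp_force: 58.9
```

>>> move_arm:
  deltas:
    - [0,0,0,0,0,0,0]
    - [0,0,0,0,0,0,0]
    - [0,0,0,0,0,0,0]
    - [0,0,0,0,0,0,0]

```text
clock: 9.95
eef_pos: [0.5024, 0.2443, 0.031]
tool_rot: [0.095, 0.995, 0.001, -0.001]
ft_force: [-1.5, -0.1, 4.2]
grip_width: 0.0284
grasp_force: 59.0
```

>>> move_arm:
  deltas:
    - [0,0,0,-5,0,0,0]
    - [0,0,0,-15,0,0,0]
    - [0,0,0,-25,0,0,0]
    - [0,0,0,-30,0,0,0]
    - [0,0,0,-30,0,0,0]
    - [0,0,0,-25,0,0,0]
    - [0,0,0,0,0,0,0]

```text
clock: 10.53
eef_pos: [0.5054, 0.2457, 0.1664]
tool_rot: [0.095, 0.995, 0.004, 0.003]
ft_force: [1.1, 0.8, 0.2]
grip_width: 0.0284
grasp_force: 59.2
```

```bash
python3 -c "
from h import *
go(572.3,-87.4,160,84.9)
im=bot.camera('side');
for d in bot.outline_of('blank_long','side'): print(d['conf'],rect(d['pixels'],'side',.165),d['rect'])
P=w2px('side',[[.502,.244,.16]])[0].astype(int);print(P)
cv2.imwrite('pics/s2c.png',cv2.resize(im[max(0,P[1]-80):P[1]+80,P[0]-80:P[0]+80],(500,500),interpolation=cv2.INTER_CUBIC))"
```

```text
pos [505.4 245.7 166.4] tool delta mm [-128.8 -314.4    4.7] turn after [ 0.6 -0.1 84.2] delta if turned first [-325.8   96.3    6.4] F [1.1 0.8 0.2] w 0.028404548492238398 tip 0.008 t 10.5333
0.98 [333.9 146.7 128.6  29.6 -15.7] [258.3, 200.5, 64.3, 32.6]
0.93 [344.1 -82.4 142.6  30.3 -53.8] [298.9, 121.0, 27.3, 43.3]
0.59 [507.2 238.7 161.9  36.4 -12.7] [159.4, 211.9, 67.8, 39.8]
0.56 [276.9 343.1 125.3  28.1  26.4] [255.9, 302.1, 74.7, 20.8]
[190 234]
```

View pics/s2c.png

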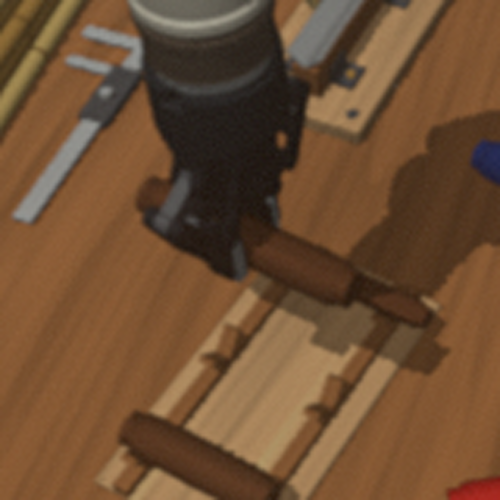

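The rod is held, level, clear of the rack (crop (250,250)). Carrying it to the groove.

>>> move_arm:
  deltas:
    - [0,-12.8,-31.4,0,0,0,0]
    - [0,-12.9,-31.4,0,0,0,0]
    - [0,-12.9,-31.4,0,0,0,0]
    - [0,-12.9,-31.4,0,0,0,0]
    - [0,-12.9,-31.4,0,0,0,0]
    - [0,-12.9,-31.4,0,0,0,0]
    - [0,-12.9,-31.4,0,0,0,0]
    - [0,-12.9,-31.4,0,0,0,0]
    - [0,-12.9,-31.4,0,0,0,0]
    - [0,-12.9,-31.4,0,0,0,0]

```text
clock: 11.47
eef_pos: [0.5679, -0.0901, 0.1572]
tool_rot: [0.095, 0.995, 0.001, -0.003]
ft_force: [0.9, 0.3, -0.9]
grip_width: 0.0284
grasp_force: 59.3
```

>>> move_arm:
  deltas:
    - [0,0,0,0,0,0,7]
    - [0,0,0,0,0,0,7]
    - [0,0,0,0,0,0,7]
    - [0,0,0,0,0,0,7]
    - [0,0,0,0,0,0,7]
    - [0,0,0,0,0,0,7]
    - [0,0,0,0,0,0,7]
    - [0,0,0,0,0,0,7]
    - [0,0,0,0,0,0,7]
    - [0,0,0,0,0,0,7]

```text
clock: 12.3
eef_pos: [0.5677, -0.0883, 0.157]
tool_rot: [0.651, 0.759, -0.001, -0.004]
ft_force: [-0.2, 0.0, -1.7]
grip_width: 0.0279
grasp_force: 59.4
```

>>> move_arm:
  deltas:
    - [0,0,0,0,0,0,7]
    - [0,0,0,0,0,0,7]
    - [0,0,0,0,0,0,0]
    - [0,0,0,0,0,0,0]

```text
clock: 12.63
eef_pos: [0.5681, -0.0884, 0.1578]
tool_rot: [0.736, 0.677, -0.001, -0.003]
ft_force: [1.5, -1.2, -1.2]
grip_width: 0.0281
grasp_force: 59.4
```

```bash
python3 -c "
from h import *
go(572.3,-87.4,66,84.9)
for c in('side','top'):
  im=bot.camera(c)
  for d in bot.outline_of('blank_long',c): print(c,d['conf'],rect(d['pixels'],c,.172),d['rect'])
"
```

```text
pos [568.1 -88.4 157.8] tool delta mm [ 1.2  4.6 91.7] turn after [-0.3 -0.1  0.3] delta if turned first [ 1.4  4.  91.8] F [ 1.5 -1.2 -1.2] w 0.02813679167317542 tip 0.008 t 12.6333
side 0.95 [276.2 347.6 126.7  29.1  27. ] [253.3, 301.6, 78.0, 21.1]
side 0.89 [343.5 -74.8 144.1  30.9 -55.3] [298.5, 119.5, 30.6, 42.7]
side 0.77 [333.5 152.9 131.   31.9 -14.7] [260.6, 201.7, 61.0, 34.4]
side 0.57 [567.  -79.3 169.2  34.2  85.4] [202.9, 98.4, 33.7, 46.1]
top 0.89 [304.7 228.5 129.3  29.9  27. ] [156.4, 237.5, 32.1, 56.5]
top 0.87 [ 390.8 -236.8   77.1   22.7  -50.9] [368.5, 210.5, 26.1, 32.7]
top 0.62 [573.9 -30.2  38.3  29.8 -89.7] [275.6, 139.4, 22.1, 13.4]
top 0.59 [363.2  24.9 132.   25.1 -15.6] [248.2, 210.6, 27.0, 57.3]
```

>>> move_arm:
  deltas:
    - [0,0.4,1.5,20,0,0,0]
    - [0,0.4,1.5,20,0,0,0]
    - [0,0.4,1.3,20,0,0,0.3]
    - [0,0,0,15,0,0,0]
    - [0,0,0,4,0,0,0]
    - [0,0,0,0,0,0,0]
    - [0,0,0,0,0,0,0]

```text
clock: 13.42
eef_pos: [0.5739, -0.0878, 0.0813]
tool_rot: [0.739, 0.674, 0.0, -0.001]
ft_force: [0.7, -0.0, -1.1]
grip_width: 0.0283
grasp_force: 59.4
```

```bash
python3 -c "
from h import *
go(572.3,-87.4,73,84.9)
o=np.zeros((560,800,3),np.uint8)
im=bot.camera('top');o[:,:400]=cv2.resize(im[125:195,265:315],(400,560),interpolation=cv2.INTER_CUBIC)
im=bot.camera('side');o[:,400:]=cv2.resize(im[90:200,180:258],(400,560),interpolation=cv2.INTER_CUBIC)
cv2.imwrite('pics/j1.png',o)
"
```

```text
pos [573.9 -87.8  81.3] tool delta mm [ 0.2 -1.6  8.3] turn after [-0.1 -0.1 -0.1] delta if turned first [ 0.2 -1.6  8.3] F [ 0.7 -0.  -1.1] w 0.028342371866004967 tip 0.008 t 13.4167
```

View pics/j1.png

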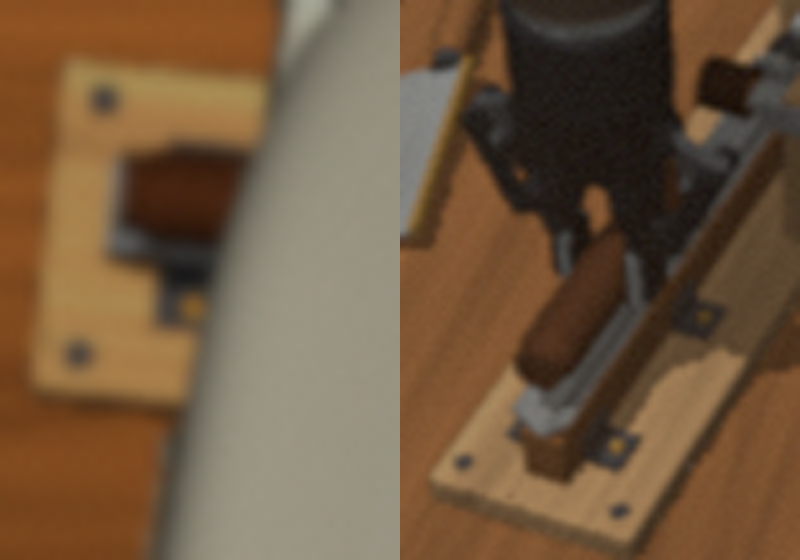

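The blank sits over the groove end, within ~2 mm laterally. Lowering gently, feeling for contact.

>>> move_arm:
  deltas:
    - [0,0,-0.7,2,0,0,0]
    - [0,0,0,2,0,0,0]
    - [0,0,0,2,0,0,0]
    - [0,0,0,1,0,0,0]
    - [0,0,0,0,0,0,0]

```text
clock: 13.93
eef_pos: [0.5726, -0.0876, 0.0735]
tool_rot: [0.739, 0.674, -0.0, -0.002]
ft_force: [0.5, 0.8, -0.8]
grip_width: 0.028
grasp_force: 59.4
```

>>> move_arm:
  deltas:
    - [0,0,0,1,0,0,0]
    - [0,0,0,1,0,0,0]
    - [0,0,0,0,0,0,0]

```text
clock: 14.18
eef_pos: [0.5727, -0.0876, 0.0715]
tool_rot: [0.739, 0.674, -0.0, -0.002]
ft_force: [-0.2, -0.1, -1.1]
grip_width: 0.0281
grasp_force: 59.4
```

>>> move_arm:
  deltas:
    - [0,0,0,1,0,0,0]
    - [0,0,0,1,0,0,0]
    - [0,0,0,0,0,0,0]

```text
clock: 14.43
eef_pos: [0.5733, -0.0877, 0.0699]
tool_rot: [0.739, 0.674, 0.0, -0.001]
ft_force: [-0.0, -0.3, -0.1]
grip_width: 0.0283
grasp_force: 59.7
```

>>> move_arm:
  deltas:
    - [0,0,0,1,0,0,0]
    - [0,0,0,1,0,0,0]
    - [0,0,0,0,0,0,0]

```text
clock: 14.68
eef_pos: [0.5741, -0.0878, 0.0687]
tool_rot: [0.739, 0.674, 0.001, -0.0]
ft_force: [2.6, 0.4, 3.2]
grip_width: 0.0283
grasp_force: 61.3
```

>>> move_arm:
  deltas:
    - [0,0,1,0,0,0,0]
    - [0,0,1,0,0,0,0]
    - [0,0,0,0,0,0,0]

```text
clock: 14.93
eef_pos: [0.5746, -0.0878, 0.0674]
tool_rot: [0.739, 0.674, -0.0, -0.002]
ft_force: [0.8, -0.4, 1.2]
grip_width: 0.0277
grasp_force: 60.2
```

>>> move_arm:
  deltas:
    - [0,0,0,1,0,0,0]
    - [0,0,0,1,0,0,0]
    - [0,0,0,0,0,0,0]

```text
clock: 15.18
eef_pos: [0.5746, -0.0878, 0.0653]
tool_rot: [0.739, 0.674, -0.0, -0.002]
ft_force: [0.9, -1.3, 0.4]
grip_width: 0.028
grasp_force: 60.4
```

Free again at the commanded height; continuing down to the seat.

>>> move_arm:
  deltas:
    - [0,0,0,1,0,0,0]
    - [0,0,0,1,0,0,0]
    - [0,0,0,0,0,0,0]

```text
clock: 15.43
eef_pos: [0.5746, -0.0877, 0.065]
tool_rot: [0.739, 0.674, -0.0, -0.001]
ft_force: [-3.7, 0.9, 8.7]
grip_width: 0.0285
grasp_force: 61.3
```

Seated at TCP z = 65 as predicted (axis at 71). I'll release, then push from behind with shut fingers.

>>> move_arm:
  deltas:
    - [1,0,0,-1,0,0,0]
    - [1,0,0,0,0,0,0]
    - [1,0,0,0,0,0,0]
    - [1,0,0,0,0,0,0]
    - [1,0,0,0,0,0,0]
    - [1,0,0,-10,0,0,0]
    - [1,0,0,-20,0,0,0]
    - [1,0,0,-25,0,0,0]
    - [1,0,0,-20,0,0,0]

```text
clock: 16.18
eef_pos: [0.5752, -0.088, 0.1416]
tool_rot: [0.739, 0.674, 0.0, -0.001]
ft_force: [1.7, 1.2, -0.6]
grip_width: 0.0854
grasp_force: 0.0
```

>>> move_arm:
  deltas:
    - [0,35,0,0,0,0,0]
    - [0,35,0,0,0,0,0]
    - [0,35,0,0,0,0,0]
    - [0,0,0,0,0,0,0]
    - [0,0,0,0,0,0,0]
    - [0,0,0,0,0,0,0]

```text
clock: 16.68
eef_pos: [0.5846, 0.0166, 0.1403]
tool_rot: [0.738, 0.674, -0.0, -0.001]
ft_force: [0.9, -0.2, -0.2]
grip_width: 0.0122
grasp_force: 0.0
```

```bash
python3 -c "
from h import *
go(584,17.5,75,84.9)
im=bot.camera('top')
for d in bot.outline_of('blank_long','top'): print(d['conf'],rect(d['pixels'],'top',.071),d['rect'])
o=np.zeros((560,800,3),np.uint8)
o[:260]=cv2.resize(im[130:182,265:425],(800,260),interpolation=cv2.INTER_CUBIC)
im=bot.camera('side');o[260:,:]=cv2.resize(im[80:200,130:450],(800,300),interpolation=cv2.INTER_CUBIC)
for d in bot.outline_of('blank_long','side'): print(d['conf'],rect(d['pixels'],'side',.071),d['rect'])
cv2.imwrite('pics/j2.png',o)
"
```

```text
pos [584.6  16.6 140.3] tool delta mm [ 0.8 -0.5 65.3] turn after [-0.1 -0.1 -0.1] delta if turned first [ 0.8 -0.6 65.3] F [ 0.9 -0.2 -0.2] w 0.012222357441414648 tip 0.008 t 16.6833
0.92 [ 572.4 -113.2   96.5   29.4   82.1] [299.9, 146.8, 41.5, 17.6]
0.85 [ 375.3 -236.4  144.7   30.5  -53.6] [349.0, 213.8, 46.8, 41.4]
0.74 [298.3 250.  145.2  31.7  27.1] [154.2, 234.7, 31.9, 61.8]
0.83 [288.1 292.7 143.5  31.6  27.3] [254.7, 302.5, 75.0, 20.9]
0.82 [578.  -87.5 166.5  38.2  86.6] [205.1, 125.5, 31.8, 45.1]
0.78 [352.7  71.  150.   37.6 -14.7] [258.6, 198.3, 64.5, 38.5]
0.78 [ 365.5 -186.   163.4   33.2  -53.3] [297.9, 120.6, 29.0, 40.4]
```

View pics/j2.png

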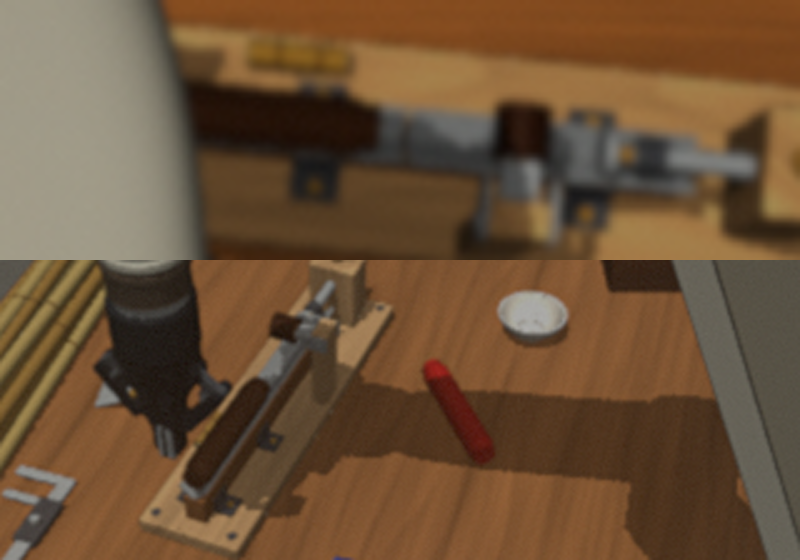

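The blank lies in the groove (top crop, leading end at (378,125), kerf at 405), short of the shoe. The disc is around crop x 610–640, i.e. jig x ≈ +80 to +95. Descending behind the blank.

>>> move_arm:
  deltas:
    - [0,0,-0.5,20,0,0,0]
    - [0,0,0,20,0,0,0]
    - [0,0,0,15,0,0,0]
    - [0,0,0,10,0,0,0]
    - [0,0,0,0,0,0,0]
    - [0,0,0,0,0,0,0]

```text
clock: 17.38
eef_pos: [0.5837, 0.0161, 0.0747]
tool_rot: [0.739, 0.674, -0.001, -0.002]
ft_force: [-0.1, 0.3, 0.2]
grip_width: 0.0001
grasp_force: 0.0
```

>>> move_arm:
  deltas:
    - [0,-5,0,0,0,0,0]
    - [0,-4,0,0,0,0,0]
    - [0,-2,0,0,0,0,0]
    - [0,-2,0,0,0,0,0]
    - [0,-2,0,0,0,0,0]
    - [0,-2,0,0,0,0,0]
    - [0,-2,0,0,0,0,0]
    - [0,-2,0,0,0,0,0]

```text
clock: 18.05
eef_pos: [0.5823, -0.0037, 0.0752]
tool_rot: [0.739, 0.674, 0.001, -0.002]
ft_force: [0.2, 2.2, 2.4]
grip_width: -0.0003
grasp_force: 1.1
```

>>> move_arm:
  deltas:
    - [0,-3,0,0,0,0,0]
    - [0,-5,0,0,0,0,0]
    - [0,-5,0,0,0,0,0]
    - [0,-5,0,0,0,0,0]
    - [0,-5,0,0,0,0,0]
    - [0,-5,0,0,0,0,0]
    - [0,-5,0,0,0,0,0]
    - [0,-5,0,0,0,0,0]
    - [0,-3,0,0,0,0,0]
    - [0,-2,0,0,0,0,0]

```text
clock: 18.88
eef_pos: [0.578, -0.0476, 0.0748]
tool_rot: [0.739, 0.674, -0.0, -0.001]
ft_force: [0.4, 2.1, 1.6]
grip_width: 0.0
grasp_force: 1.0
```

>>> move_arm:
  deltas:
    - [0,-1.5,0,0,0,0,0]
    - [0,-1.5,0,0,0,0,0]
    - [0,-1.5,0,0,0,0,0]
    - [0,-1.5,0,0,0,0,0]
    - [0,-1.5,0,0,0,0,0]
    - [0,-1.5,0,0,0,0,0]
    - [0,-1.5,0,0,0,0,0]
    - [0,-1.5,0,0,0,0,0]
    - [0,-1.5,0,0,0,0,0]
    - [0,-1.5,0,0,0,0,0]

```text
clock: 19.72
eef_pos: [0.5767, -0.062, 0.0748]
tool_rot: [0.739, 0.674, -0.0, -0.001]
ft_force: [0.9, 1.9, 2.0]
grip_width: 0.0
grasp_force: 1.0
```

```bash
python3 -c "
from h import *
go(0,0,75,84.9)
im=bot.camera('top')
for d in bot.outline_of('blank_long','top'): print(d['conf'],rect(d['pixels'],'top',.071),d['rect'])
"
```

```text
pos [576.7 -62.   74.8] tool delta mm [   9.1 -579.9    1.2] turn after [-0.1 -0.1 -0.1] delta if turned first [ 1.050e+01 -5.799e+02 -2.000e-01] F [0.9 1.9 2. ] w 3.076945908270424e-05 tip 0.008 t 19.7167
0.98 [ 377.4 -237.2  140.9   29.3  -52.8] [350.5, 209.2, 47.3, 46.2]
0.57 [348.1  42.2 105.6  19.8  -5.8] [248.9, 224.2, 15.5, 42.6]
0.55 [299.7 251.1 144.   33.4  28.8] [153.9, 234.1, 32.7, 58.6]
0.46 [ 565.1 -196.2   42.1   27.3   89.2] [346.2, 152.6, 18.4, 10.6]
```

>>> move_arm:
  deltas:
    - [0,-1.5,0,0,0,0,0]
    - [0,-1.5,0,0,0,0,0]
    - [0,-1.5,0,0,0,0,0]
    - [0,-1.5,0,0,0,0,0]
    - [0,-1.5,0,0,0,0,0]
    - [0,-1.5,0,0,0,0,0]

```text
clock: 20.32
eef_pos: [0.5759, -0.0706, 0.0748]
tool_rot: [0.739, 0.674, 0.0, -0.002]
ft_force: [-0.5, 4.4, 1.4]
grip_width: 0.0
grasp_force: 2.2
```

>>> move_arm:
  deltas:
    - [0,-1.5,0,0,0,0,0]
    - [0,-1.5,0,0,0,0,0]
    - [0,-1.5,0,0,0,0,0]
    - [0,-1.5,0,0,0,0,0]
    - [0,-1.5,0,0,0,0,0]
    - [0,-1.5,0,0,0,0,0]

```text
clock: 20.82
eef_pos: [0.5752, -0.0777, 0.0748]
tool_rot: [0.738, 0.675, 0.001, -0.003]
ft_force: [-0.3, 8.6, 1.0]
grip_width: -0.0001
grasp_force: 3.9
```

>>> move_arm:
  deltas:
    - [0,-1.5,0,0,0,0,0]
    - [0,-1.5,0,0,0,0,0]
    - [0,-1.5,0,0,0,0,0]
    - [0,-1.5,0,0,0,0,0]
    - [0,-1.5,0,0,0,0,0]
    - [0,-1.5,0,0,0,0,0]

```text
clock: 21.32
eef_pos: [0.5743, -0.0869, 0.0748]
tool_rot: [0.738, 0.675, 0.001, -0.003]
ft_force: [0.0, 6.9, 2.3]
grip_width: -0.0001
grasp_force: 3.6
```

The nose is under the shoe, at a steady ~7 N. The stop outline puts the disc face near y ≈ -271, i.e. ~24 mm to go or a bit more.

>>> move_arm:
  deltas:
    - [0,-1.2,0,0,0,0,0]
    - [0,-1.2,0,0,0,0,0]
    - [0,-1.2,0,0,0,0,0]
    - [0,-1.2,0,0,0,0,0]
    - [0,-1.2,0,0,0,0,0]
    - [0,-1,0,0,0,0,0]

```text
clock: 21.82
eef_pos: [0.5737, -0.0938, 0.0748]
tool_rot: [0.738, 0.675, 0.001, -0.003]
ft_force: [-0.9, 7.5, 2.5]
grip_width: -0.0001
grasp_force: 3.7
```

>>> move_arm:
  deltas:
    - [0,-1,0,0,0,0,0]
    - [0,-1,0,0,0,0,0]
    - [0,-1,0,0,0,0,0]
    - [0,-1,0,0,0,0,0]
    - [0,-1,0,0,0,0,0]

```text
clock: 22.23
eef_pos: [0.5732, -0.0987, 0.0748]
tool_rot: [0.738, 0.675, 0.001, -0.003]
ft_force: [0.5, 7.1, 3.0]
grip_width: -0.0001
grasp_force: 3.7
```

```bash
python3 -c "
from h import *
go(0,0,75,84.9)
o=np.zeros((600,800,3),np.uint8)
im=bot.camera('top');o[:250]=cv2.resize(im[145:175,355:451],(800,250),interpolation=cv2.INTER_CUBIC)
im=bot.camera('side');o[250:,:560]=cv2.resize(im[85:135,225:305],(560,350),interpolation=cv2.INTER_CUBIC)
for c in('top','side'):
  for d in bot.outline_of('stop',c): print(c,d['conf'],rect(d['pixels'],c,.071),d['rect'])
cv2.imwrite('pics/j3.png',o)
"
```

```text
pos [573.2 -98.7  74.8] tool delta mm [  46.9 -579.8    1.5] turn after [-0.1 -0.3 -0. ] delta if turned first [ 4.740e+01 -5.797e+02 -2.000e-01] F [0.5 7.1 3. ] w -0.00010930965377330931 tip 0.008 t 22.2333
top 0.57 [ 547.9 -342.2  143.2   17.7   83.3] [385.2, 160.5, 55.4, 4.5]
side 0.73 [508.  343.6 115.3  33.2 -11.2] [145.9, 282.5, 53.5, 37.8]
side 0.65 [ 554.4 -313.4   63.6   12.7   80.5] [254.2, 87.6, 9.0, 18.6]
```

View pics/j3.png

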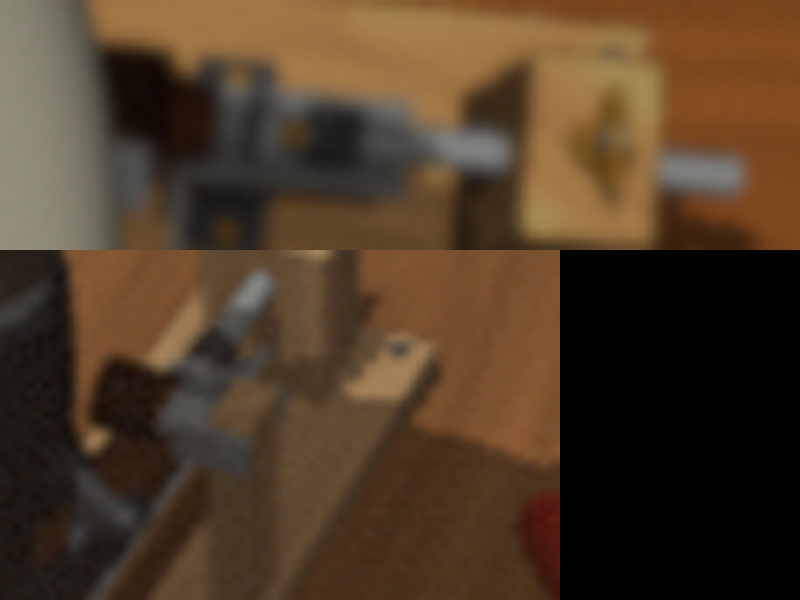

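The blank end is at crop (215,115), with the disc edge at about (265-280,130), so ~10–14 mm remain. Creeping in.

>>> move_arm:
  deltas:
    - [0,-0.8,0,0,0,0,0]
    - [0,-0.8,0,0,0,0,0]
    - [0,-0.8,0,0,0,0,0]
    - [0,-0.8,0,0,0,0,0]
    - [0,-0.8,0,0,0,0,0]

```text
clock: 22.85
eef_pos: [0.5729, -0.1027, 0.0748]
tool_rot: [0.738, 0.675, 0.001, -0.003]
ft_force: [0.4, 8.0, 1.7]
grip_width: -0.0002
grasp_force: 3.7
```

>>> move_arm:
  deltas:
    - [0,-0.5,0,0,0,0,0]
    - [0,-0.5,0,0,0,0,0]
    - [0,-0.5,0,0,0,0,0]
    - [0,-0.5,0,0,0,0,0]

```text
clock: 23.18
eef_pos: [0.5727, -0.1046, 0.0748]
tool_rot: [0.738, 0.675, 0.001, -0.003]
ft_force: [-0.3, 7.6, 2.4]
grip_width: 0.0
grasp_force: 3.7
```

>>> move_arm:
  deltas:
    - [0,-0.4,0,0,0,0,0]
    - [0,-0.4,0,0,0,0,0]
    - [0,-0.4,0,0,0,0,0]
    - [0,-0.4,0,0,0,0,0]

```text
clock: 23.52
eef_pos: [0.5725, -0.1062, 0.0748]
tool_rot: [0.738, 0.675, 0.001, -0.003]
ft_force: [0.2, 6.6, 2.2]
grip_width: -0.0001
grasp_force: 3.7
```

>>> move_arm:
  deltas:
    - [0,-0.4,0,0,0,0,0]
    - [0,-0.4,0,0,0,0,0]
    - [0,-0.4,0,0,0,0,0]
    - [0,-0.4,0,0,0,0,0]

```text
clock: 23.85
eef_pos: [0.5724, -0.1078, 0.0748]
tool_rot: [0.738, 0.675, 0.001, -0.003]
ft_force: [0.0, 7.6, 1.2]
grip_width: 0.0001
grasp_force: 3.7
```

>>> move_arm:
  deltas:
    - [0,-0.4,0,0,0,0,0]
    - [0,-0.4,0,0,0,0,0]
    - [0,-0.4,0,0,0,0,0]
    - [0,-0.4,0,0,0,0,0]

```text
clock: 24.18
eef_pos: [0.5722, -0.1094, 0.0748]
tool_rot: [0.738, 0.675, 0.001, -0.003]
ft_force: [-0.7, 7.8, 1.5]
grip_width: 0.0003
grasp_force: 3.7
```

>>> move_arm:
  deltas:
    - [0,-0.4,0,0,0,0,0]
    - [0,-0.4,0,0,0,0,0]
    - [0,-0.4,0,0,0,0,0]
    - [0,-0.4,0,0,0,0,0]

```text
clock: 24.52
eef_pos: [0.5721, -0.111, 0.0748]
tool_rot: [0.738, 0.675, 0.001, -0.003]
ft_force: [-0.3, 7.0, 2.8]
grip_width: -0.0
grasp_force: 3.8
```

```bash
python3 -c "
from h import *
go(0,0,75,84.9)
im=bot.camera('top');a=cv2.resize(im[145:175,365:413],(800,500),interpolation=cv2.INTER_CUBIC)
cv2.imwrite('pics/j4.png',a)
"
```

```text
pos [ 572.1 -111.    74.8] tool delta mm [  59.2 -579.7    1.6] turn after [-0.1 -0.3 -0. ] delta if turned first [ 5.970e+01 -5.797e+02 -2.000e-01] F [-0.3  7.   2.8] w -2.603245297555274e-05 tip 0.008 t 24.5167
```

View pics/j4.png

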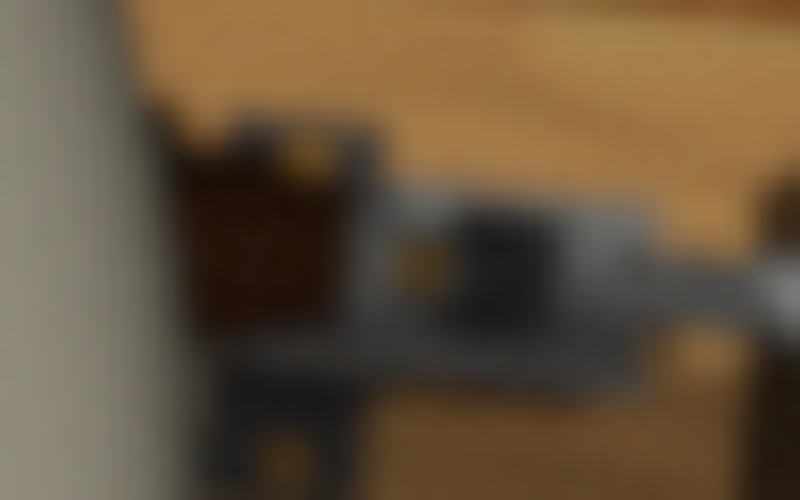

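The blank end is at crop x≈340. The disc edge lies somewhere from 360 to 460, so 3–17 mm remain. The arm is soft (~2.5 N/mm), so small creeps are safe.

>>> move_arm:
  deltas:
    - [0,-0.4,0,0,0,0,0]
    - [0,-0.4,0,0,0,0,0]
    - [0,-0.4,0,0,0,0,0]
    - [0,-0.4,0,0,0,0,0]

```text
clock: 24.9
eef_pos: [0.5721, -0.1111, 0.0748]
tool_rot: [0.738, 0.675, 0.002, -0.004]
ft_force: [1.1, 11.2, 3.4]
grip_width: -0.0002
grasp_force: 6.0
```

>>> move_arm:
  deltas:
    - [0,-0.4,0,0,0,0,0]
    - [0,-0.4,0,0,0,0,0]
    - [0,-0.4,0,0,0,0,0]
    - [0,-0.4,0,0,0,0,0]

```text
clock: 25.23
eef_pos: [0.572, -0.1112, 0.0748]
tool_rot: [0.737, 0.675, 0.004, -0.005]
ft_force: [-0.4, 15.6, 3.7]
grip_width: -0.0003
grasp_force: 7.9
```

Contact: position is stuck at y = -0.111 and the force rose to 15.6 N (~8 N on the stop after friction). Easing slightly and holding.

>>> move_arm:
  deltas:
    - [0,0.6,0,0,0,0,0]
    - [0,0,0,0,0,0,0]
    - [0,0,0,0,0,0,0]
    - [0,0,0,0,0,0,0]
    - [0,0,0,0,0,0,0]
    - [0,0,0,0,0,0,0]
    - [0,0,0,0,0,0,0]

```text
clock: 25.82
eef_pos: [0.5721, -0.1112, 0.0749]
tool_rot: [0.738, 0.675, 0.003, -0.004]
ft_force: [0.7, 12.4, 3.0]
grip_width: -0.0003
grasp_force: 6.7
```

That has been held over 0.5 s at ~5 N, and the end at y ≈ -271 agrees with the outlined disc face. Backing off.

>>> move_arm:
  deltas:
    - [0,1,0,0,0,0,0]
    - [0,1,0,0,0,0,0]
    - [0,2,0,0,0,0,0]
    - [0,5,0,0,0,0,0]
    - [0,12,0,0,0,0,0]
    - [0,12,0,-10,0,0,0]
    - [0,0,0,-30,0,0,0]
    - [0,0,0,-30,0,0,0]
    - [0,0,0,-30,0,0,0]

```text
clock: 26.57
eef_pos: [0.5747, -0.0819, 0.1762]
tool_rot: [0.738, 0.674, -0.001, -0.002]
ft_force: [1.8, -0.0, -0.4]
grip_width: 0.0
grasp_force: 0.0
```

>>> move_arm:
  deltas:
    - [0,35,0,0,0,0,0]
    - [0,35,0,0,0,0,0]
    - [0,35,0,0,0,0,0]
    - [0,35,0,0,0,0,0]
    - [0,35,0,0,0,0,0]
    - [0,0,0,0,0,0,0]
    - [0,0,0,0,0,0,0]

```text
clock: 27.15
eef_pos: [0.5909, 0.094, 0.1756]
tool_rot: [0.737, 0.676, -0.0, -0.001]
ft_force: [0.2, -0.2, 0.9]
grip_width: 0.0002
grasp_force: 0.0
```

```bash
python3 -c "
from h import *
go(0,0,75,84.9)
im0=cv2.imread('pics/top0.png')
im=bot.camera('top')
for c in('top','side'):
  if c=='side': bot.camera(c)
  for q in('blank_long','stop'):
    for d in bot.outline_of(q,c): print(c,q,round(d['conf'],2),rect(d['pixels'],c,.071),d['rect'])
# stop shift: rod tail region vs start
a=im0[150:180,425:445].astype(np.float32).mean(2);b=im[150:180,425:445].astype(np.float32).mean(2)
print('tail shift px',cv2.phaseCorrelate(a,b))
# blank axis and gap profile along the groove axis
P=[[.5625-.0889*s-0,-.197-.996*s,.083] for s in np.arange(-.09,.12,.004)]
for s,p in zip(np.arange(-90,120,4),w2px('top',P)): print(int(s),im[int(round(p[1])),int(round(p[0]))].tolist(),end=' ')
"
```

```text
pos [590.9  94.  175.6] tool delta mm [-145.1 -580.3  101.3] turn after [-0.1 -0.1  0.1] delta if turned first [-146.2 -580.2  100.6] F [ 0.2 -0.2  0.9] w 0.00022852035798948914 tip 0.008 t 27.15
top blank_long 0.91 [ 564.7 -196.6  152.7   30.4   83.9] [322.3, 147.0, 62.4, 20.7]
top blank_long 0.71 [298.3 251.4 144.   29.6  28. ] [157.0, 236.8, 26.9, 55.5]
top blank_long 0.66 [4.157e+02 6.300e+00 2.680e+01 9.800e+00 4.000e-01] [270.2, 209.2, 3.1, 14.5]
top stop 0.64 [ 550.6 -345.2  142.6   17.8   86.7] [388.0, 161.7, 53.2, 7.0]
side blank_long 0.98 [ 565.4 -200.9  178.6   36.7   85.5] [226.0, 101.3, 29.0, 43.8]
side blank_long 0.93 [ 364.8 -186.6  163.6   30.7  -54.1] [296.5, 118.2, 32.7, 42.2]
side blank_long 0.8 [353.6  71.8 147.9  35.7 -15.6] [260.5, 201.9, 63.5, 29.7]
side stop 0.43 [ 556.3 -318.2   63.1   18.7   89.2] [254.0, 90.1, 8.3, 15.8]
tail shift px ((-0.00860450864975526, 0.042959294368195344), 0.9835207458337148)
-90 [64, 65, 65] -86 [66, 67, 66] -82 [62, 64, 63] -78 [37, 39, 42] -74 [17, 23, 35] -70 [6, 18, 36] -66 [9, 18, 35] -62 [8, 18, 36] -58 [6, 18, 36] -54 [6, 19, 37] -50 [8, 18, 37] -46 [8, 19, 38] -42 [7, 20, 41] -38 [9, 22, 48] -34 [16, 33, 65] -30 [15, 32, 64] -26 [15, 34, 66] -22 [14, 33, 66] -18 [14, 33, 65] -14 [16, 33, 67] -10 [14, 32, 66] -6 [14, 32, 65] -2 [14, 32, 65] 2 [15, 32, 66] 6 [15, 33, 64] 10 [14, 32, 64] 14 [14, 32, 64] 18 [8, 22, 47] 22 [6, 13, 28] 26 [6, 14, 32] 30 [15, 26, 46] 34 [11, 21, 41] 38 [9, 16, 36] 42 [6, 13, 27] 46 [2, 9, 23] 50 [9, 21, 40] 54 [14, 32, 62] 58 [15, 33, 65] 62 [13, 30, 61] 66 [13, 29, 58] 70 [21, 36, 63] 74 [91, 97, 104] 78 [112, 116, 120] 82 [65, 94, 117] 86 [56, 83, 102] 90 [59, 69, 78] 94 [50, 49, 50] 98 [54, 53, 52] 102 [64, 64, 63] 106 [111, 112, 111] 110 [121, 123, 121] 114 [123, 125, 124] 118 [121, 125, 125]
```

The blank ends at jig x≈72, directly against the bright disc (74–79), with the screw behind it, and the stop has not shifted. Handing in.

```bash
python3 -c "
from workcell import bot
print(bot.job_done())"
```

```text
the job is handed in; nothing more can be done
None
```

I handed the job in at about 27 s: the long blank lies in the groove under the shoe with its end against the stop disc, held there at an estimated 4–8 N for over half a second. By the final images the stop had not shifted; the other two blanks were never touched. No verdict came back.

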